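# Trace the joint groove of an engine cover with a probe stylus

## Robot

A 7-joint arm with a two-finger parallel gripper is mounted at the origin on the work surface. World frame = base frame: x ahead of the robot, y to its left, z up, the work surface at z = 0. Lengths are in m, angles in rad, forces in N, time in s.
With the tool pointing down it reaches from about 0.4 to 0.85 m from the base axis. Payload 10.4 kg.
Tool frame: the origin (TCP) lies midway between the tips of the shut fingers; the grasp point (between the pads) lies r.grip_point_offset behind it (r.grip_point_offset is the distance from the TCP to the grasp point, in m); z points along the fingers, y is the line along which they close (so a half turn about z gives the same grasp; the last joint's range is limited). The gripper opens to 87 mm and grips with 3 to 60 N. Pads are 19 mm wide; open, the fingers measure 117 mm over their backs; the gripper's body (75 mm by 190 mm) begins 51 mm behind the grasp point.
Start: joints at [-1.255, 0.332, -0.065, 1.46, 0.022, 1.35, -0.088], TCP at [0.208, 0.589, 0.223] pointing down, gripper open.
Joint ranges: [-2.6, 2.6], [-0.5, 2.12], [-1.47, 1.34], [0.16, 2.42], [-1.27, 4.41], [0.06, 2.06], [-2.6, 2.6]. Speed limits (rad/s): [2.22, 2.22, 2.79, 2.79, 3.14, 3.14, 3.14].

## Interface

Orientations are given as a unit quaternion [x, y, z, w].
In Python, from bench import r gives the robot as it stands.
- The arm moves only by the tool play_rows, never from a script. Its arguments are lists of equal length, an entry for each row: "claw": the closure, from 0 (fully open) to 1 (shut); "delta_pos": the shift along the tool's x, y, z scaled (see below), a list of three; "delta_rot": the turn, a rotation vector about the tool's x, y, z scaled (see below), a list of three. A call has 1 to 8 rows; each row shifts and turns the commanded pose from where the row before left it, along the tool's axes as they then stand; what a row does not reach is not made up. The controller multiplies each number of a shift by 200 mm and each number of a turn by pi rad. A row lasts 1/10 s, in which the tool goes at most 50 mm and 8.59 degrees, less where a joint would pass 70% of its speed; a pose out of reach is approached as far as the arm can. A call with a number of a shift or a turn outside -1 to 1 is refused whole. A call with a gripper value outside its range is refused whole. The fingers move at their own pace and stop on an object; "squeeze" is the grip in N (left out, the last holds). Time passes only in rows, so rows that do not move let the fingers close. It gives the time, the measured TCP pose, the force, the opening and the grip force at its end, in the units of the state.
- r.read_state(): the state, without advancing time (a new reading comes with each control period).
- r.camera(name): name is "scene" or "top"; returns a dict with "pixels" (384x512x3 uint8, red, green, blue), "camera_matrix" (3x3 intrinsics, pixels), "D" ([k1, k2, p1, p2, k3] as OpenCV has them; the pictures are not rectified), "cam_to_world" (4x4, takes a point from camera to world coordinates). Camera axes: x right, y up, looking along -z (the intrinsics and any distortion apply to the point x, -y, -z); pixel columns grow to the right and rows downward; lengths in m; the calibration is good to about 2 mm. A picture is of the moment at which its call begins. There is no depth.
- r.close_job(): hands the job in; it is judged then, once.
The state is a dict: "time": time; "joint_positions": joint angles; "joint_vel": joint speeds; "joint_torque": joint torques, N m; "ee_pos": TCP position; "eef_rot": TCP orientation; "ft_force": force on the tool from outside, world axes, zero at the start; "torque": the same for the moment, N m; "width": finger opening in m; "grip_force": force on a finger pad.
Only numpy, scipy, OpenCV 4.12 (cv2) and the standard library are available. Lean on these libraries where they do the work, as an engineer would, in place of code of your own. Each camera call takes 0.05 s, during which the arm holds its last target. There are 200 camera calls.

## Task

Check the joint groove of the two-part engine cover for burrs: take the square-handled stylus from the rack, set its tip on the floor of the groove at the end closed by the round boss, and run it along the whole groove, round the bend to the open end, in one slow pass (about 3 cm a second) pressing lightly all along and never lifting it out on the way. Then hang the stylus upright in its free hole in the rack again and let go. Leave the scraper and the pistons where they are.

Things in the scene. Friction and masses are not known exactly. Their poses are not given: they have to be found in the camera images.
- fixture: low steel fixture fixed to the bench, base 200 x 120 mm; origin under its centre, x along the groove from boss end to open end, z up. It carries a plate with the aluminium cover (200 x 90 mm), locked at an UNREPORTED tilt of up to 0.07 rad either way about a hinge line along the fixture's y, 40 mm above the bench, at mid-length
- seam_start (a point): groove centre line, start of the pass; 20 mm before it a round boss (22 mm diameter, 14 mm above the cover's face) closes the groove. Seam points are fixed to the fixture base: plan good to 3 mm, but their height (70 mm, groove floor) holds for a level cover only: the real floor is up to 6 mm higher or lower at start and end, half that at the quarters
- seam_quarter (a point): groove centre line, half way from start to bend (height: see seam_start). The groove has a flat floor, is 14 mm wide and 8 mm deep, open above
- seam_bend (a point): groove centre line at the 36 degree bend between its two straight 80 mm runs; here the height is true at any tilt
- seam_threequarter (a point): centre line of the groove, half way from bend to end (height: see seam_start)
- seam_end (a point): groove centre line near its open end, end of the pass (height: see seam_start); the groove runs on about 20 mm to the cover's open edge
- stylus: loose steel probe stylus, 160 mm long, about 0.16 kg: square grey handle 22 x 22 mm over the top 60 mm, below it a collar 40 mm diameter, 5 mm thick (underside 95 mm above the tip), round shaft 12 mm diameter, ball tip 8 mm diameter. Origin at the very tip, z up along it, x and y square to the handle's faces. Hangs upright in one of the rack's holes, collar on the board
- stylus_tip (a point): lowest point of the stylus's ball tip
- stylus_grip (a point): centre of the stylus's square handle, 130 mm above the tip
- rack: fixed plywood tool rack, 70 x 180 mm, board 10 mm thick with its top 115 mm above the bench, on two end walls; origin under its centre, y along the row of two holes
- rack_hole0 (a point): centre of one 24 x 24 mm square through hole, at the board's top (45 mm to the rack's -y)
- rack_hole1 (a point): centre of the other 24 x 24 mm square through hole, at the board's top (45 mm to the rack's +y)
- scraper: loose flat-bladed scraper with a round handle 22 mm diameter, 50 mm high above its collar, hanging in the other hole of the rack; origin 20 mm above the bench on its axis; a bystander
- piston_mid: loose bare engine piston standing crown up, 74 mm diameter, 52 mm high, origin under its centre; a bystander, not to be disturbed
- piston_far_left: loose bare engine piston standing crown up, 74 mm diameter, 52 mm high, origin under its centre; a bystander, not to be disturbed
- piston_far_right: loose bare engine piston standing crown up, 74 mm diameter, 52 mm high, origin under its centre; a bystander, not to be disturbed
There are look-alikes about, which are no part of the job. Leave any turquoise look-alike of the stylus alone.

How it is judged:
By the outcome, as a careful person would: the job done as asked, in the order asked, and still so for the second after the job is handed in, with the robot touching nothing.
It also fails if it takes over 72 s, if anything falls off the work surface, if the arm or the gripper's body presses on something with over 40 N, if the wrist force passes 120 N, or if a joint passes its speed limit or range.

## Working session

There is one attempt and no reset: what is moved stays moved. The work goes in short steps, Python scripts to look and compute and a tool call to move; the robot and the scene stay as the last step left them, time stands still between calls to the robot, and variables do not carry over. Pictures are saved under pics/ and viewed, at most 10 in all, crops included, and the job is handed in when it is done.

Besides the shell and the picture viewer there is one more tool, called as name(argument=value, ...) on one line, values as JSON. play_rows: Moves the arm, as the interface text tells. Shifts and turns lie within -1 to 1; 1 stands for 200 mm of shift or pi rad of turn. Its arguments: {"type":"object","properties":{"claw":{"type":"array"},"delta_pos":{"type":"array"},"delta_rot":{"type":"array"},"squeeze":{"type":"number"}},"required":["claw","delta_pos","delta_rot"]}

```bash
ls; mkdir -p pics; python3 - <<'E'
from bench import r
import cv2,pickle
s=r.read_state(); print({k:s[k] for k in ['time','ee_pos','eef_rot','ft_force','width']}, r.grip_point_offset)
for n in ['scene','top']:
    c=r.camera(n); pickle.dump(c,open(n+'.pkl','wb')); cv2.imwrite(f'pics/{n}.png',cv2.resize(c['pixels'][:,:,::-1],(800,600)))
    print(c['camera_matrix'],c['D'],c['cam_to_world'])
E
```

```text
pics
{'time': 0.0, 'ee_pos': array([0.2076261 , 0.5891035 , 0.22178277]), 'eef_rot': array([ 1.68588971e-01,  9.85686198e-01, -6.87134586e-04, -7.46197420e-05]), 'ft_force': array([ 0.2136359 , -0.12021739,  0.17776518]), 'width': 0.08714169240213443} 0.0187
[[498.15208702   0.         262.57344812]
 [  0.         498.15208702 193.45324549]
 [  0.           0.           1.        ]] [-0.12856474  0.          0.          0.          0.        ] [[ 0.88276188 -0.25749713  0.39297161  1.13906896]
 [ 0.46981923  0.48175408 -0.73971812 -1.02537357]
 [ 0.00115961  0.83762058  0.54625124  0.89311267]
 [ 0.          0.          0.          1.        ]]
[[378.53234461   0.         256.96271845]
 [  0.         378.53234461 193.15489359]
 [  0.           0.           1.        ]] [-0.08671089  0.          0.          0.          0.        ] [[ 0.01862079  0.98169045 -0.18957088  0.44955771]
 [-0.99978183  0.02007678  0.00576276  0.00457658]
 [ 0.00946322  0.18942222  0.98185013  0.90637018]
 [ 0.          0.          0.          1.        ]]
```

View pics/scene.png

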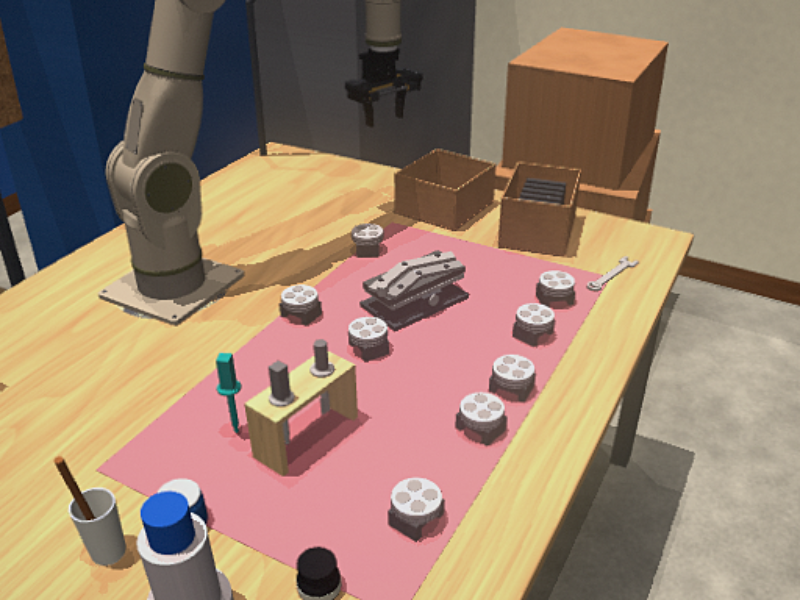

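View pics/top.png

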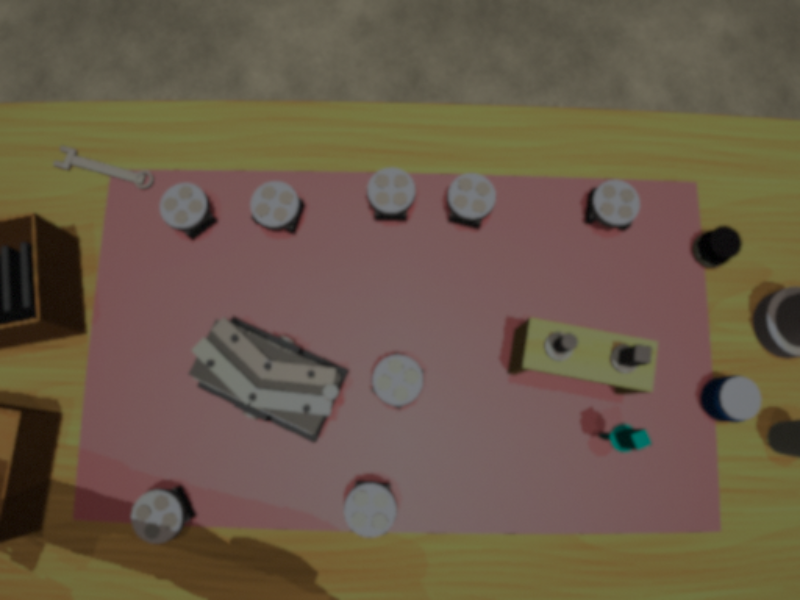

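Stylus candidates, in 800x600 scene pixels:
- The square grey handle at (280,380).
- The round grey handle at (320,355), which is the scraper.
- The turquoise look-alike at (227,370).

I choose the grey square handle, in the near (-y) hole, and will check it in a close crop.

```bash
cat > h.py <<'E'
import numpy as np,cv2,pickle
from bench import r
def shot(n):
    c=r.camera(n); pickle.dump(c,open(n+'.pkl','wb')); return c
def load(n): return pickle.load(open(n+'.pkl','rb'))
def ray(c,uv):
    p=cv2.undistortPoints(np.array(uv,float).reshape(-1,1,2),c['camera_matrix'],np.array(c['D'],float)).reshape(-1,2)
    d=np.c_[p[:,0],-p[:,1],-np.ones(len(p))]@c['cam_to_world'][:3,:3].T
    return c['cam_to_world'][:3,3],d
def plane(c,uv,z):
    o,d=ray(c,uv); return o+d*((z-o[2])/d[:,2])[:,None]
def tri(c1,u1,c2,u2):
    o1,d1=ray(c1,u1);o2,d2=ray(c2,u2);out=[]
    for a,b in zip(d1,d2):
        s=np.linalg.lstsq(np.c_[a,-b],o2-o1,rcond=None)[0]
        p,q=o1+s[0]*a,o2+s[1]*b; out.append(np.r_[(p+q)/2,np.linalg.norm(p-q)])
    return np.array(out)
def proj(c,P):
    q=(np.atleast_2d(P)-c['cam_to_world'][:3,3])@c['cam_to_world'][:3,:3]
    return cv2.projectPoints(q*[1,-1,-1],np.zeros(3),np.zeros(3),c['camera_matrix'],np.array(c['D'],float))[0].reshape(-1,2)
def crop(c,x,y,w,h,k):
    return cv2.resize(np.ascontiguousarray(c['pixels'][y:y+h,x:x+w,::-1]),None,fx=k,fy=k,interpolation=cv2.INTER_CUBIC)
E
python3 - <<'E'
from h import *
s,t=load('scene'),load('top')
a=crop(s,140,205,100,100,5);b=cv2.convertScaleAbs(crop(t,320,195,115,60,5),alpha=1.6)
im=np.zeros((300+500-200,800,3),np.uint8)
a=crop(s,140,210,95,100,6)[:600,:]
cv2.imwrite('pics/r1.png',a)
b=cv2.convertScaleAbs(crop(t,315,195,114,65,7),alpha=1.6)
cv2.imwrite('pics/r2.png',b)
f=cv2.convertScaleAbs(crop(t,115,195,114,90,6),alpha=1.7); g=crop(s,222,152,84,60,7)
cv2.imwrite('pics/f1.png',f);cv2.imwrite('pics/f2.png',g)
E
```

```text
(no output)
```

View pics/r1.png

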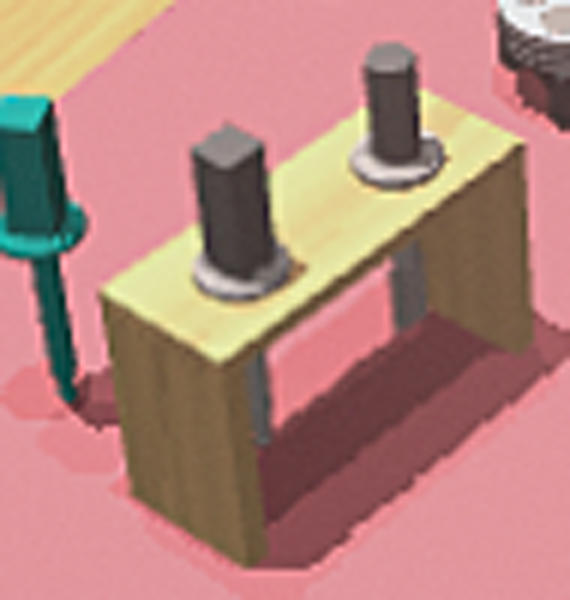

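View pics/r2.png

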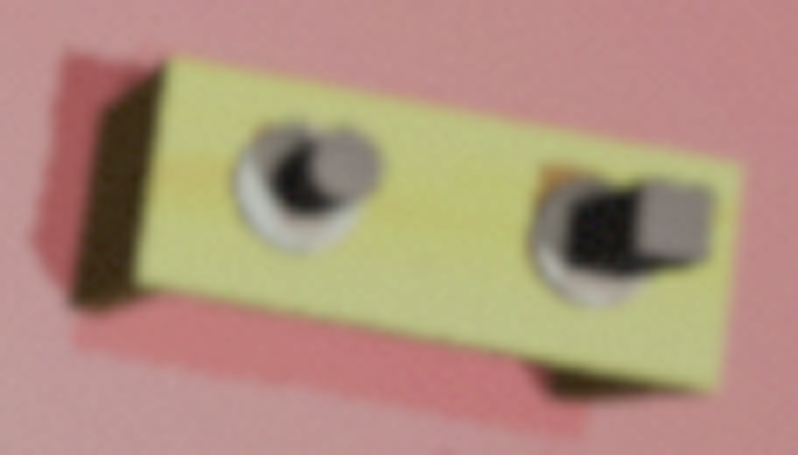

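View pics/f1.png

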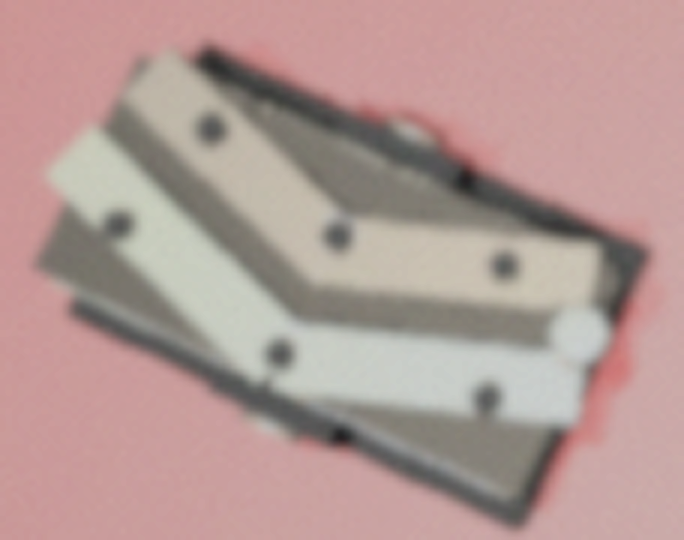

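View pics/f2.png

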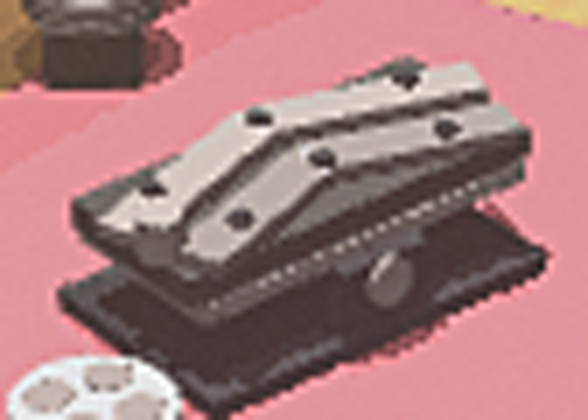

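r1 and r2 confirm the choice. The square grey handle stands in the rack's -y hole, with its top at crop px (230,147) in the scene view and (675,222) in the top view. The other handle is round (scraper), and the turquoise one stands outside the rack. f1 shows the groove between the light plates: boss at (580,335), bend near (305,305), open end upper left.

```bash
python3 - <<'E'
from h import *
np.set_printoptions(precision=4,suppress=True)
s,t=load('scene'),load('top')
def un(p,x,y,k): return (np.array(p,float)+.5)/k-.5+[x,y]
R1=lambda p:un(p,140,210,6)
R2=lambda p:un(p,315,195,7)
F1=lambda p:un(p,115,195,6)
F2=lambda p:un(p,222,152,7)
B=tri(t,R2([(745,160),(718,390),(135,285),(175,58)]),s,R1([(225,362),(100,290),(428,90),(525,145)]))
print('board ABCD',B)
print('handle, scraper top',tri(t,R2([(675,222),(345,165)]),s,R1([(230,147),(390,57)])))
# handle top square in top view
def blob(c,uv,half,lo,hi):
    g=cv2.cvtColor(c['pixels'],cv2.COLOR_RGB2GRAY); u,v=np.round(uv).astype(int)
    return g[v-half:v+half+1,u-half:u+half+1]
c=t['pixels'].astype(int); sat=c.max(2)-c.min(2); g=c.mean(2)
print(g[219:236,402:420].astype(int)); print(sat[219:236,402:420])
# screws
def dark(cam,uv,h=3):
    G=cv2.cvtColor(cam['pixels'],cv2.COLOR_RGB2GRAY).astype(float);out=[]
    for u,v in uv:
        for _ in range(3):
            a,b=int(round(u)),int(round(v));w=G[b-h:b+h+1,a-h:a+h+1];w=np.clip(np.percentile(w,60)-w-10,0,None)
            yy,xx=np.mgrid[b-h:b+h+1,a-h:a+h+1];u,v=(w*xx).sum()/w.sum(),(w*yy).sum()/w.sum()
        out.append((u,v))
    return np.array(out)
T=dark(t,F1([(503,266),(338,236),(212,130),(487,398),(280,354),(120,225)]));S=dark(s,F2([(240,218),(322,157),(447,129),(152,185),(259,118),(407,76)]),2)
P=tri(t,T,s,S);print('screws',P)
print('turq top',tri(t,[((630+20)/1.5625-.5,438/1.5625)],s,[un((28,112),140,210,6)]))
print('boss top',plane(t,F1([(580,335)]),.092))
print('base corners z~0.01',plane(t,F1([(645,255),(518,525)]),.012))
E
```

```text
board ABCD [[ 0.5567 -0.3532  0.1151  0.0006]
 [ 0.4864 -0.3414  0.114   0.0002]
 [ 0.5204 -0.1617  0.1081  0.0101]
 [ 0.5856 -0.1771  0.1121  0.0005]]
handle, scraper top [[ 0.5304 -0.3037  0.1771  0.0006]
 [ 0.5456 -0.2129  0.1677  0.0011]]
[[100 102 102 100  99  98 100 100 102 102 103 105 106 104 104 106 106 104]
 [ 88  92  90  85  83  85  86  88  91  94  98  99  99 100 103 104 106 105]
 [ 68  69  67  62  62  71  77  79  82  85  87  88  87  90  94 102 105 105]
 [ 42  40  38  38  51  67  74  77  78  79  80  79  78  81  87  96 103 104]
 [ 23  18  21  29  49  67  75  77  77  77  77  76  77  78  84  92 100 103]
 [ 19  13  17  29  51  70  77  78  78  77  78  77  77  78  84  92  99 102]
 [ 16  15  18  32  53  70  77  79  79  77  78  77  77  78  85  91  99 100]
 [ 13  15  18  33  57  72  77  78  78  77  78  77  76  78  86  94  99 101]
 [ 12  15  17  36  58  73  79  79  79  79  77  78  77  79  87  96 102 101]
 [ 16  14  20  37  59  73  79  80  79  78  78  78  77  80  88  99 102 103]
 [ 16  13  19  36  59  72  78  78  78  79  78  78  78  82  91  99 103 102]
 [ 14  15  20  35  52  65  70  7
[... 1030 characters left out ...]
12 23 36 39 38]
 [ 3  1  3  2  6  7  7  8  7  8  9  8 10 14 25 37 39 38]
 [ 2  4  2  2  4  5  6  6  6  7  8  8 11 17 30 40 40 38]
 [ 5  2  3  1  1  6  7  9  9 11 13 16 21 28 35 42 42 38]
 [ 6  4  3  5  3  8 16 23 25 27 30 33 37 39 43 43 41 37]
 [ 7  9  7  7 11 16 25 34 37 38 39 40 42 43 45 43 41 37]
 [11 10 11 11 15 24 33 39 40 41 41 41 43 43 43 41 39 37]]
screws [[0.5051 0.1253 0.0753 0.0008]
 [0.5151 0.1877 0.0732 0.    ]
 [0.5527 0.2358 0.0774 0.0006]
 [0.4557 0.1292 0.0771 0.0007]
 [0.4713 0.2058 0.0755 0.0004]
 [0.515  0.2695 0.0784 0.    ]]
turq top [[ 0.4285 -0.3113  0.1633  0.0077]]
boss top [[0.4804 0.095  0.092 ]]
base corners z~0.01 [[0.5152 0.0795 0.012 ]
 [0.4101 0.1251 0.012 ]]
```

play_rows(claw=[0,0,0,0,0,0,0,0], delta_pos=[[0,0,0],[0,0,0],[0,0,0],[0,0,0],[0,0,0],[0,0,0],[0,0,0],[0,0,0]], delta_rot=[[0,0,0.0475],[0,0,0.0475],[0,0,0.0475],[0,0,0.0475],[0,0,0.0475],[0,0,0.0475],[0,0,0.0475],[0,0,0.0475]], squeeze=40)

```text
time: 0.9
ee_pos: [0.2076, 0.5893, 0.2221]
eef_rot: [0.696, 0.718, -0.0, 0.0]
ft_force: [-0.5, 0.2, 0.4]
width: 0.0873
grip_force: 0.0
```

```bash
cat >> h.py <<'E'
from scipy.spatial.transform import Rotation as Ro
def goto(p,yaw,n=1,tilt=True):
    """print delta for TCP->p, tool y at world angle yaw(deg), pointing down"""
    s=r.read_state(); R=Ro.from_quat(s['eef_rot']); a=np.radians(yaw)
    y=np.array([np.cos(a),np.sin(a),0]);z=np.array([0,0,-1.]);G=Ro.from_matrix(np.c_[np.cross(y,z),y,z])
    d=R.inv().apply(np.array(p)-s['ee_pos'])/.2; w=(R.inv()*G).as_rotvec()/np.pi
    yy=R.as_matrix()[:,1]
    print('t',round(s['time'],2),'ee',np.round(s['ee_pos'],4),'yaw',round(np.degrees(np.arctan2(yy[1],yy[0])),2),'F',np.round(s['ft_force'],2),'w',round(s['width'],4))
    print('dpos/n',np.round(d/n,4),'drot',np.round(w,4))
E
python3 - <<'E'
from h import *
goto((.45,.38,.26),-4,6)
s,t=load('scene'),load('top')
# handle top square orientation: blue-ish grey, sat<=~20 & g 45..90, upsampled
k=8;I=cv2.resize(t['pixels'][215:238,398:422],None,fx=k,fy=k,interpolation=cv2.INTER_CUBIC).astype(int)
m=((I.mean(2)>55)&(I.max(2)-I.min(2)<20)).astype(np.uint8)
n,l,st,ce=cv2.connectedComponentsWithStats(m);i=1+st[1:,4].argmax()
c=cv2.findContours((l==i).astype(np.uint8),0,1)[0][0];rc=cv2.minAreaRect(c);print(rc)
q=(cv2.boxPoints(rc)+.5)/k-.5+[398,215];W=plane(t,q,.1775);print(W,W.mean(0))
E
```

```text
t 0.9 ee [0.2076 0.5893 0.2221] yaw 1.84 F [-0.46  0.24  0.36] w 0.0873
dpos/n [-0.1808  0.1963 -0.0315] drot [-0.0001  0.0002  0.0324]
((106.0, 96.5), (97.0, 82.0), 90.0)
[[ 0.54131858 -0.29353225  0.1775    ]
 [ 0.54161928 -0.31443667  0.1775    ]
 [ 0.51766497 -0.31310714  0.1775    ]
 [ 0.5174211  -0.29232247  0.1775    ]] [ 0.52950598 -0.30334963  0.1775    ]
```

play_rows(claw=[0.2,0.4,0.4,0.4,0.4,0.4,0.4,0.4], delta_pos=[[-0.12,0.14,-0.025],[-0.16,0.17,-0.025],[-0.16,0.17,-0.025],[-0.16,0.17,-0.025],[-0.16,0.17,-0.025],[-0.16,0.17,-0.025],[-0.17,0.17,-0.025],[-0.2,0.05,0]], delta_rot=[[0,0,0.027],[0,0,0],[0,0,0],[0,0,0],[0,0,0],[0,0,0],[0,0,0],[0,0,0]])

```text
time: 1.7
ee_pos: [0.4421, 0.3206, 0.2576]
eef_rot: [0.724, 0.69, 0.0, 0.001]
ft_force: [0.1, -0.8, 0.4]
width: 0.0525
grip_force: 0.0
```

```bash
python3 - <<'E'
from h import *
goto((.530,-.3033,.25),-3,14)
E
```

```text
t 1.7 ee [0.4421 0.3206 0.2576] yaw -2.82 F [ 0.14 -0.76  0.35] w 0.0525
dpos/n [-0.221   0.0423  0.0029] drot [0.0004 0.0001 0.001 ]
```

play_rows(claw=[0.4,0.4,0.4,0.4,0.4,0.4,0.4,0.4], delta_pos=[[-0.22,0.042,0],[-0.22,0.042,0],[-0.22,0.042,0],[-0.22,0.042,0],[-0.22,0.042,0],[-0.22,0.042,0],[-0.22,0.042,0],[-0.22,0.042,0]], delta_rot=[[0,0,0],[0,0,0],[0,0,0],[0,0,0],[0,0,0],[0,0,0],[0,0,0],[0,0,0]])

```text
time: 2.5
ee_pos: [0.4899, -0.0337, 0.2575]
eef_rot: [0.723, 0.69, 0.0, -0.0]
ft_force: [1.6, 0.9, 0.2]
width: 0.0524
grip_force: 0.0
```

play_rows(claw=[0.4,0.4,0.4,0.4,0.4,0.4], delta_pos=[[-0.22,0.042,0],[-0.22,0.042,0],[-0.22,0.042,0],[-0.22,0.042,0],[-0.22,0.042,0],[-0.18,0.03,0]], delta_rot=[[0,0,0],[0,0,0],[0,0,0],[0,0,0],[0,0,0],[0,0,0]])

```text
time: 3.1
ee_pos: [0.526, -0.2921, 0.2571]
eef_rot: [0.724, 0.69, -0.0, -0.0]
ft_force: [0.9, 0.5, 1.0]
width: 0.0523
grip_force: 0.0
```

```bash
python3 - <<'E'
from h import *
goto((.530,-.3033,.131),-3)
E
```

```text
t 3.1 ee [ 0.526  -0.2921  0.2571] yaw -2.7 F [0.92 0.55 1.02] w 0.0523
dpos/n [-0.0547  0.023   0.6307] drot [-0.0002  0.0001  0.0017]
```

play_rows(claw=[0.4,0.4,0.4,0.4], delta_pos=[[-0.03,0.02,0.1],[0,0,0.1],[0,0,0],[0,0,0]], delta_rot=[[0,0,0],[0,0,0],[0,0,0],[0,0,0]])

```text
time: 3.5
ee_pos: [0.5298, -0.2957, 0.2177]
eef_rot: [0.723, 0.691, -0.0, -0.0]
ft_force: [-0.3, -0.2, 1.0]
width: 0.0524
grip_force: 0.0
```

```bash
python3 - <<'E'
from h import *
goto((.530,-.3033,.131),-3)
E
```

```text
t 3.5 ee [ 0.5298 -0.2957  0.2177] yaw -2.66 F [-0.27 -0.21  0.98] w 0.0524
dpos/n [-0.038   0.0029  0.4333] drot [-0.0002 -0.0001  0.0019]
```

play_rows(claw=[0.4,0.4,0.4,0.4,0.4,0.4], delta_pos=[[-0.038,0.002,0],[0,0,0.13],[0,0,0.13],[0,0,0.12],[0,0,0.05],[0,0,0]], delta_rot=[[0,0,0],[0,0,0],[0,0,0],[0,0,0],[0,0,0],[0,0,0]])

```text
time: 4.1
ee_pos: [0.5298, -0.3036, 0.1312]
eef_rot: [0.723, 0.69, -0.0, -0.0]
ft_force: [-0.8, -0.6, -0.1]
width: 0.052
grip_force: 0.0
```

```bash
python3 - <<'E'
from h import *
goto((.530,-.3033,.131),-3)
s=shot('scene');cv2.imwrite('pics/g1.png',crop(s,120,180,120,110,5))
E
```

```text
t 4.1 ee [ 0.5298 -0.3036  0.1312] yaw -2.67 F [-0.79 -0.6  -0.12] w 0.052
dpos/n [0.0015 0.0012 0.0012] drot [-0.0003 -0.0001  0.0019]
```

View pics/g1.png

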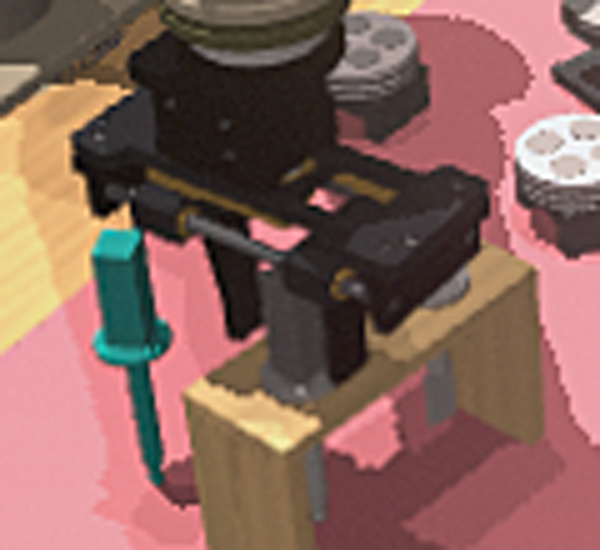

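The grey square handle at about (290,320) stands between the two fingers, with the right finger at (345,340) and the left at (235,290). The gripper body is clear of the turquoise one at (120,250). Closing now.

play_rows(claw=[0.9,1,1,1,1,1,1], delta_pos=[[0,0,0],[0,0,0],[0,0,0],[0,0,0],[0,0,0],[0,0,0],[0,0,0]], delta_rot=[[0,0,0],[0,0,0],[0,0,0],[0,0,0],[0,0,0],[0,0,0],[0,0,0]], squeeze=50)

```text
time: 4.85
ee_pos: [0.5301, -0.3037, 0.1318]
eef_rot: [0.723, 0.69, 0.0, 0.0]
ft_force: [-0.1, 0.7, 4.5]
width: 0.0219
grip_force: 49.9
```

```bash
cat > seam.py <<'E'
from h import *
np.set_printoptions(precision=4,suppress=True)
s,t=pickle.load(open('scene0.pkl','rb')) if False else None,load('top')
E
python3 - <<'E'
from h import *
np.set_printoptions(precision=4,suppress=True)
t=load('top')   # initial top picture
P=np.array([[0.5051,0.1253,0.0753],[0.5151,0.1877,0.0732],[0.5527,0.2358,0.0774],[0.4557,0.1292,0.0771],[0.4713,0.2058,0.0755],[0.515,0.2695,0.0784]])
a=np.linalg.lstsq(np.c_[P[:,:2]-[.5,.19],np.ones(6)],P[:,2],rcond=None)[0];print('plane slope,z0',a)
F1=lambda p:(np.array(p,float)+.5)/6-.5+[115,195]
# groove edges: subpixel along profiles across each run, in rectified plan at z=.078
# rough inner edge points (crop px): run1 boss->bend, run2 bend->end
G=cv2.GaussianBlur(cv2.cvtColor(t['pixels'],cv2.COLOR_RGB2GRAY),(3,3),0).astype(float)
from scipy.ndimage import map_coordinates
def edges(p0,p1,n=14,half=.020,z=.078):
    A,B=plane(t,F1([p0,p1]),z)
    d=(B-A)/np.linalg.norm(B-A);nrm=np.array([-d[1],d[0],0]);L=[[],[]]
    w=np.linspace(-half,half,161)
    for f in np.linspace(.05,.95,n):
        q=A+(B-A)*f+w[:,None]*nrm; uv=proj(t,q); v=map_coordinates(G,[uv[:,1],uv[:,0]],order=1)
        g=np.gradient(v)
        i=g[:80].argmin(); j=80+g[80:].argmax()
        L[0].append(q[i]);L[1].append(q[j])
    out=[]
    for k in L:
        k=np.array(k)[:,:2].astype(np.float32);vx,vy,x,y=cv2.fitLine(k,cv2.DIST_HUBER,0,.001,.001).ravel()
        v=np.array([vx,vy])*np.sign(vx*d[0]+vy*d[1]); res=np.abs((k-[x,y])@[-v[1],v[0]])
        out.append((np.array([x,y]),v)); print('edge',x,y,'ang',np.degrees(np.arctan2(v[1],v[0])),'rms',res.std(),res.max())
    return out
def inter(a,b):
    s=np.linalg.solve(np.c_[a[1],-b[1]],b[0]-a[0]);return a[0]+s[0]*a[1]
r1=edges((520,330),(330,306));r2=edges((285,285),(115,125))
i0,i1=inter(r1[0],r2[0]),inter(r1[1],r2[1]);bend=(i0+i1)/2
print('bend',bend,i0,i1,'width dir',np.linalg.norm(i0-i1)*np.cos(np.radians(18)))
for e in (r1,r2):
    n=np.array([-e[0][1][1],e[0][1][0]]);print('w',(e[1][0]-e[0][0])@n)
u1=r1[0][1]+r1[1][1];u1/=np.linalg.norm(u1);u2=r2[0][1]+r2[1][1];u2/=np.linalg.norm(u2)
print('u1',u1,'u2',u2,'start',bend-.08*u1,'end',bend+.08*u2,'boss',bend-.1*u1)
s=r.read_state();print(s['width'],s['grip_force'],s['ee_pos'],s['ft_force'])
E
```

```text
plane slope,z0 [-0.0115  0.0177  0.0761]
edge 0.49266186 0.15052065 ang 84.6006627838239 rms 0.0005139312365479374 0.0016548204725088667
edge 0.4791956 0.155282 ang 85.61474767807535 rms 0.0003335351879248574 0.0011371423167378936
edge 0.52913284 0.23176482 ang 49.97716929091262 rms 0.0003577734542668361 0.0013242850024663966
edge 0.51904696 0.24035767 ang 48.47898284532482 rms 0.0002805338268021508 0.0009632050057497565
bend [0.4896 0.1961] [0.4967 0.1931] [0.4826 0.1991] width dir 0.014605273362998642
w 0.013854547419104302
w 0.013249645255381637
u1 [0.0853 0.9964] u2 [0.653  0.7573] start [0.4828 0.1164] end [0.5419 0.2567] boss [0.4811 0.0965]
0.02189619843308577 49.88079645205289 [ 0.5301 -0.3037  0.1318] [-0.1332  0.7043  4.477 ]
```

play_rows(claw=[1,1,1,1,1,1,1,1], delta_pos=[[0,0,-0.05],[0,0,-0.1],[0,0,-0.17],[0,0,-0.17],[0,0,-0.17],[0,0,-0.17],[0,0,-0.07],[0,0,0]], delta_rot=[[0,0,0],[0,0,0],[0,0,0],[0,0,0],[0,0,0],[0,0,0],[0,0,0],[0,0,0]])

```text
time: 5.65
ee_pos: [0.5303, -0.3042, 0.3131]
eef_rot: [0.723, 0.69, 0.001, 0.001]
ft_force: [0.2, 0.5, -2.1]
width: 0.0219
grip_force: 49.9
```

```bash
python3 - <<'E'
from h import *
goto((.4828,.1164,.29),-2.67,10)
s=r.read_state();print(s['width'],s['grip_force'])
E
```

```text
t 5.65 ee [ 0.5303 -0.3042  0.3131] yaw -2.68 F [ 0.19  0.5  -2.07] w 0.0219
dpos/n [ 0.209  -0.0336  0.0113] drot [ 0.0008  0.0003 -0.0001]
0.02192022347037039 49.88103928975761
```

play_rows(claw=[1,1,1,1,1,1,1,1], delta_pos=[[0.1,-0.015,0],[0.2,-0.032,0],[0.21,-0.034,0],[0.21,-0.034,0],[0.21,-0.034,0],[0.21,-0.034,0],[0.21,-0.034,0],[0.21,-0.034,0]], delta_rot=[[0,0,0],[0,0,0],[0,0,0],[0,0,0],[0,0,0],[0,0,0],[0,0,0],[0,0,0]])

```text
time: 6.45
ee_pos: [0.493, 0.0123, 0.3097]
eef_rot: [0.723, 0.691, -0.001, -0.001]
ft_force: [0.4, 0.2, -1.3]
width: 0.0221
grip_force: 49.9
```

play_rows(claw=[1,1,1,1,1,1], delta_pos=[[0.21,-0.034,0],[0.17,-0.03,0],[0.12,-0.02,0],[0.06,-0.01,0],[0,0,0],[0,0,0]], delta_rot=[[0,0,0],[0,0,0],[0,0,0],[0,0,0],[0,0,0],[0,0,0]])

```text
time: 7.05
ee_pos: [0.4809, 0.1216, 0.3109]
eef_rot: [0.724, 0.69, -0.001, 0.0]
ft_force: [0.5, -0.8, -1.8]
width: 0.0214
grip_force: 49.9
```

```bash
python3 - <<'E'
from h import *
goto((.4828,.1164,.215),-2.67,1)
s=shot('scene');shot('top')
st=r.read_state();e=st['ee_pos'];Z=Ro.from_quat(st['eef_rot']).as_matrix()[:,2]
uv=proj(s,np.array([e,e+.1118*Z]));print(uv)
x,y=int(uv[1][0])-50,int(uv[1][1])-70
im=crop(s,x,y,100,100,6);cv2.imwrite('pics/t1.png',im)
print(x,y,((uv-[x,y])+.5)*6-.5)
E
```

```text
t 7.05 ee [0.4809 0.1216 0.3109] yaw -2.75 F [ 0.47 -0.78 -1.84] w 0.0214
dpos/n [-0.0251  0.011   0.4795] drot [-0.0002  0.0003 -0.0005]
[[247.67185875 111.72728869]
 [248.19865007 146.26582785]]
198 76 [[300.5311525  216.86373212]
 [303.69190045 424.09496711]]
```

View pics/t1.png

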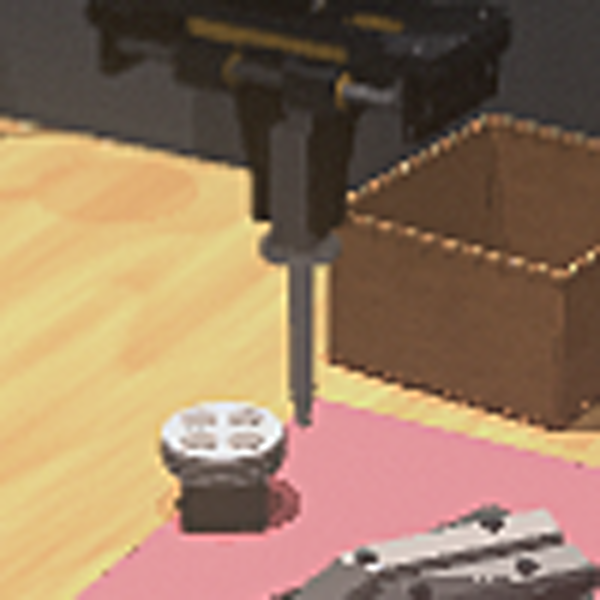

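The tip at crop px (305,425) matches the predicted (304,424), so the stylus hangs straight and the assumed tip offset of 0.1118 m holds.

play_rows(claw=[1,1,1,1,1,1,1], delta_pos=[[-0.025,0.011,0.1],[0,0,0.15],[0,0,0.15],[0,0,0.1],[0,0,0.05],[0,0,0],[0,0,0]], delta_rot=[[0,0,0],[0,0,0],[0,0,0],[0,0,0],[0,0,0],[0,0,0],[0,0,0]])

```text
time: 7.85
ee_pos: [0.4834, 0.1177, 0.2025]
eef_rot: [0.724, 0.69, 0.001, 0.0]
ft_force: [0.8, -0.2, -1.5]
width: 0.022
grip_force: 49.9
```

```bash
python3 - <<'E'
from h import *
goto((.4828,.1164,.182),-2.67,1)
E
```

```text
t 7.85 ee [0.4834 0.1177 0.2025] yaw -2.72 F [ 0.8  -0.16 -1.48] w 0.022
dpos/n [-0.0068 -0.0026  0.1026] drot [ 0.0003 -0.0002 -0.0003]
```

play_rows(claw=[1,1,1,1,1,1,1], delta_pos=[[-0.006,-0.0025,0.02],[0,0,0.02],[0,0,0.015],[0,0,0.01],[0,0,0.005],[0,0,0],[0,0,0]], delta_rot=[[0,0,0],[0,0,0],[0,0,0],[0,0,0],[0,0,0],[0,0,0],[0,0,0]])

```text
time: 8.55
ee_pos: [0.4823, 0.1169, 0.1876]
eef_rot: [0.723, 0.69, 0.0, 0.0]
ft_force: [0.6, -1.0, -2.3]
width: 0.022
grip_force: 49.9
```

```bash
python3 - <<'E'
from h import *
goto((.4828,.1164,.182),-2.67,1)
E
```

```text
t 8.55 ee [0.4823 0.1169 0.1876] yaw -2.67 F [ 0.57 -1.04 -2.29] w 0.022
dpos/n [-0.0023  0.0027  0.0281] drot [ 0. -0. -0.]
```

play_rows(claw=[1,1,1,1,1], delta_pos=[[-0.002,0.0025,0.007],[0,0,0.006],[0,0,0.006],[0,0,0],[0,0,0]], delta_rot=[[0,0,0],[0,0,0],[0,0,0],[0,0,0],[0,0,0]])

```text
time: 9.05
ee_pos: [0.4827, 0.1164, 0.1837]
eef_rot: [0.723, 0.69, -0.0, -0.0]
ft_force: [-0.0, 0.6, -1.9]
width: 0.0219
grip_force: 49.9
```

play_rows(claw=[1,1,1,1], delta_pos=[[0,0,0.004],[0,0,0.004],[0,0,0],[0,0,0]], delta_rot=[[0,0,0],[0,0,0],[0,0,0],[0,0,0]])

```text
time: 9.45
ee_pos: [0.4827, 0.1164, 0.1821]
eef_rot: [0.723, 0.69, 0.0, -0.0]
ft_force: [-0.1, 0.3, -2.7]
width: 0.0219
grip_force: 49.9
```

play_rows(claw=[1,1,1,1], delta_pos=[[0,0,0.004],[0,0,0.004],[0,0,0],[0,0,0]], delta_rot=[[0,0,0],[0,0,0],[0,0,0],[0,0,0]])

```text
time: 9.85
ee_pos: [0.4827, 0.1164, 0.1805]
eef_rot: [0.723, 0.69, -0.0, -0.0]
ft_force: [-0.3, -0.1, -1.9]
width: 0.0218
grip_force: 49.9
```

play_rows(claw=[1,1,1,1], delta_pos=[[0,0,0.004],[0,0,0.003],[0,0,0],[0,0,0]], delta_rot=[[0,0,0],[0,0,0],[0,0,0],[0,0,0]])

```text
time: 10.25
ee_pos: [0.4828, 0.1165, 0.1794]
eef_rot: [0.723, 0.69, 0.0, 0.0]
ft_force: [-0.6, 0.3, 3.5]
width: 0.0212
grip_force: 49.9
```

Contact at about 5 N, with the floor near 67.6 mm. The start end is therefore about 2.4 mm low, a tilt of about 0.03 rad rising toward the open end. Starting the pass.

play_rows(claw=[1,1,1,1,1,1], delta_pos=[[0.012,0.0005,-0.0003],[0.015,0.0006,-0.0004],[0.015,0.0006,-0.0004],[0.015,0.0006,-0.0004],[0.015,0.0006,-0.0004],[0.015,0.0006,-0.0004]], delta_rot=[[0,0,0],[0,0,0],[0,0,0],[0,0,0],[0,0,0],[0,0,0]])

```text
time: 10.85
ee_pos: [0.4843, 0.1338, 0.1797]
eef_rot: [0.723, 0.69, -0.0, 0.0]
ft_force: [-1.1, -5.4, 4.4]
width: 0.022
grip_force: 49.9
```

```bash
cat >> h.py <<'E'
BEND=np.array([.4896,.1961]);U1=np.array([.0853,.9964]);U2=np.array([.653,.7573])
def seam():
    s=r.read_state();p=s['ee_pos'][:2]-BEND;R=Ro.from_quat(s['eef_rot']).as_matrix()
    for u in(U1,U2): print('along %.1f lat(left+) %.2f mm | F along %.1f lat %.1f'%(p@u*1e3,(u[0]*p[1]-u[1]*p[0])*1e3,s['ft_force'][:2]@u,u[0]*s['ft_force'][1]-u[1]*s['ft_force'][0]))
    print('z',s['ee_pos'][2],'Fz',s['ft_force'][2],'M',np.round(s['torque'],2),'tilt',np.round(R[:2,2],4))
E
python3 -c "
from h import *
seam()"
```

```text
along -62.6 lat(left+) -0.08 mm | F along -5.5 lat 0.6
along -50.6 lat(left+) -36.73 mm | F along -4.8 lat -2.7
z 0.17969124102725584 Fz 4.3546758011439355 M [-1.61  0.2   0.02] tilt [ 0.0002 -0.0003]
```

play_rows(claw=[1,1,1,1,1,1,1,1], delta_pos=[[0.015,0.0006,-0.0005],[0.015,0.0006,-0.0005],[0.015,0.0006,-0.0004],[0.015,0.0006,-0.0004],[0.015,0.0006,-0.0004],[0.015,0.0006,-0.0004],[0.015,0.0006,-0.0004],[0.015,0.0006,-0.0004]], delta_rot=[[0,0,0],[0,0,0],[0,0,0],[0,0,0],[0,0,0],[0,0,0],[0,0,0],[0,0,0]])

```text
time: 11.65
ee_pos: [0.4863, 0.158, 0.1803]
eef_rot: [0.723, 0.69, 0.0, -0.0]
ft_force: [-0.2, -4.1, 3.5]
width: 0.0216
grip_force: 49.9
```

```bash
python3 -c "
from h import *
seam()"
```

```text
along -38.3 lat(left+) 0.08 mm | F along -4.1 lat -0.2
along -31.0 lat(left+) -22.35 mm | F along -3.2 lat -2.5
z 0.18025086958010886 Fz 3.491204974609489 M [-1.46  0.17  0.  ] tilt [-0.0001  0.0001]
```

play_rows(claw=[1,1,1,1,1,1,1,1], delta_pos=[[0.015,0.0006,-0.0004],[0.015,0.0006,-0.0004],[0.015,0.0006,-0.0004],[0.015,0.0006,-0.0004],[0.015,0.0006,-0.0004],[0.015,0.0006,-0.0004],[0.015,0.0006,-0.0004],[0.015,0.0006,-0.0004]], delta_rot=[[0,0,0],[0,0,0],[0,0,0],[0,0,0],[0,0,0],[0,0,0],[0,0,0],[0,0,0]])

```text
time: 12.45
ee_pos: [0.4883, 0.182, 0.1809]
eef_rot: [0.723, 0.69, 0.0, -0.0]
ft_force: [-0.0, -3.1, 2.3]
width: 0.0219
grip_force: 49.9
```

```bash
python3 -c "
from h import *
seam()"
```

```text
along -14.2 lat(left+) 0.08 mm | F along -3.1 lat -0.2
along -11.5 lat(left+) -8.23 mm | F along -2.4 lat -2.0
z 0.1808718213681335 Fz 2.3231637449745586 M [-1.11  0.15 -0.01] tilt [-0.0001  0.0002]
```

play_rows(claw=[1,1,1,1,1,1,1,1], delta_pos=[[0.015,0.0006,-0.0003],[0.015,0.0006,-0.0003],[0.0145,0.0006,-0.0003],[0.0135,0.0005,-0.0003],[0.0135,0.0005,-0.0003],[0.0105,0.0083,-0.0003],[0.0118,0.0093,-0.0003],[0.0118,0.0093,-0.0003]], delta_rot=[[0,0,0],[0,0,0],[0,0,0],[0,0,0],[0,0,0],[0,0,0],[0,0,0],[0,0,0]])

```text
time: 13.25
ee_pos: [0.4952, 0.2026, 0.1813]
eef_rot: [0.723, 0.69, -0.0, -0.0]
ft_force: [-3.0, -2.4, 3.3]
width: 0.022
grip_force: 49.9
```

```bash
python3 -c "
from h import *
seam()"
```

```text
along 7.0 lat(left+) -4.99 mm | F along -2.6 lat 2.7
along 8.6 lat(left+) 0.05 mm | F along -3.7 lat 0.7
z 0.18132863466066718 Fz 3.261853373299287 M [-0.92  0.84  0.02] tilt [-0.0006  0.    ]
```

play_rows(claw=[1,1,1,1,1,1,1,1], delta_pos=[[0.0118,0.0093,-0.0004],[0.0118,0.0093,-0.0004],[0.0118,0.0093,-0.0003],[0.0118,0.0093,-0.0004],[0.0118,0.0093,-0.0003],[0.0118,0.0093,-0.0004],[0.0118,0.0093,-0.0003],[0.0118,0.0093,-0.0004]], delta_rot=[[0,0,0],[0,0,0],[0,0,0],[0,0,0],[0,0,0],[0,0,0],[0,0,0],[0,0,0]])

```text
time: 14.05
ee_pos: [0.5112, 0.2209, 0.182]
eef_rot: [0.723, 0.69, 0.0, -0.0]
ft_force: [-1.8, -0.9, 2.3]
width: 0.0218
grip_force: 49.9
```

```bash
python3 -c "
from h import *
seam()"
```

```text
along 26.5 lat(left+) -19.39 mm | F along -1.0 lat 1.7
along 32.9 lat(left+) -0.16 mm | F along -1.8 lat 0.8
z 0.1819707326970303 Fz 2.267609653613646 M [-0.74  0.56  0.01] tilt [0.0001 0.0001]
```

play_rows(claw=[1,1,1,1,1,1,1,1], delta_pos=[[0.0119,0.0092,-0.0003],[0.0119,0.0092,-0.0003],[0.0119,0.0092,-0.0003],[0.0119,0.0092,-0.0004],[0.0119,0.0092,-0.0003],[0.0119,0.0092,-0.0003],[0.0119,0.0092,-0.0003],[0.0119,0.0092,-0.0003]], delta_rot=[[0,0,0],[0,0,0],[0,0,0],[0,0,0],[0,0,0],[0,0,0],[0,0,0],[0,0,0]])

```text
time: 14.85
ee_pos: [0.5268, 0.2392, 0.1825]
eef_rot: [0.723, 0.69, 0.0, -0.0]
ft_force: [-2.2, -2.4, 1.9]
width: 0.0217
grip_force: 49.9
```

```bash
python3 -c "
from h import *
seam()"
```

```text
along 46.1 lat(left+) -33.35 mm | F along -2.6 lat 1.9
along 56.9 lat(left+) -0.01 mm | F along -3.3 lat 0.1
z 0.18251305169556553 Fz 1.9124897146371296 M [-0.76  0.59  0.05] tilt [0.     0.0001]
```

play_rows(claw=[1,1,1,1,1,1,1,1], delta_pos=[[0.0118,0.0093,-0.0003],[0.0118,0.0093,-0.0003],[0.0118,0.0093,-0.0003],[0.0118,0.0093,-0.0003],[0.0118,0.0093,-0.0003],[0.0118,0.0093,-0.0003],[0.0118,0.0093,-0.0003],[0.0118,0.0093,-0.0003]], delta_rot=[[0,0,0],[0,0,0],[0,0,0],[0,0,0],[0,0,0],[0,0,0],[0,0,0],[0,0,0]])

```text
time: 15.65
ee_pos: [0.5425, 0.2572, 0.183]
eef_rot: [0.723, 0.69, -0.0, -0.0]
ft_force: [-2.5, -2.4, 2.9]
width: 0.0221
grip_force: 49.9
```

```bash
python3 -c "
from h import *
seam()"
```

```text
along 65.4 lat(left+) -47.51 mm | F along -2.6 lat 2.2
along 80.9 lat(left+) -0.15 mm | F along -3.5 lat 0.3
z 0.18298430935038024 Fz 2.8653994273350403 M [-0.88  0.72  0.02] tilt [-0.  0.]
```

Reached the end in contact. I'll run on 4 mm, stop, and lift straight up.

play_rows(claw=[1,1,1,1], delta_pos=[[0.0108,0.0083,-0.0003],[0.006,0.005,-0.0001],[0,0,0],[0,0,0]], delta_rot=[[0,0,0],[0,0,0],[0,0,0],[0,0,0]])

```text
time: 16.05
ee_pos: [0.5455, 0.2608, 0.1832]
eef_rot: [0.723, 0.691, 0.001, 0.0]
ft_force: [0.5, -0.4, 1.0]
width: 0.0218
grip_force: 49.9
```

play_rows(claw=[1,1,1,1,1,1,1,1], delta_pos=[[0,0,-0.05],[0,0,-0.1],[0,0,-0.15],[0,0,-0.15],[0,0,-0.13],[0,0,-0.07],[0,0,0],[0,0,0]], delta_rot=[[0,0,0],[0,0,0],[0,0,0],[0,0,0],[0,0,0],[0,0,0],[0,0,0],[0,0,0]])

```text
time: 16.85
ee_pos: [0.5449, 0.2603, 0.312]
eef_rot: [0.723, 0.69, -0.001, -0.0]
ft_force: [-0.1, 0.2, -2.6]
width: 0.0215
grip_force: 49.9
```

```bash
python3 -c "
from h import *
goto((.5300,-.3035,.312),-2.67,14)"
```

```text
t 16.85 ee [0.5449 0.2603 0.312 ] yaw -2.67 F [-0.09  0.22 -2.6 ] w 0.0215
dpos/n [-2.014e-01  4.100e-03  1.000e-04] drot [-0.0003  0.0002  0.    ]
```

play_rows(claw=[1,1,1,1,1,1,1,1], delta_pos=[[-0.1,0.004,0],[-0.2,0.004,0],[-0.21,0.004,0],[-0.21,0.004,0],[-0.21,0.004,0],[-0.21,0.004,0],[-0.21,0.004,0],[-0.21,0.004,0]], delta_rot=[[0,0,0],[0,0,0],[0,0,0],[0,0,0],[0,0,0],[0,0,0],[0,0,0],[0,0,0]])

```text
time: 17.65
ee_pos: [0.5358, -0.0541, 0.3118]
eef_rot: [0.724, 0.69, -0.001, -0.001]
ft_force: [0.0, 0.0, -1.3]
width: 0.0221
grip_force: 49.9
```

play_rows(claw=[1,1,1,1,1,1,1,1], delta_pos=[[-0.21,0.004,0],[-0.21,0.004,0],[-0.21,0.004,0],[-0.21,0.004,0],[-0.18,0.004,0],[-0.12,0.003,0],[-0.06,0,0],[0,0,0]], delta_rot=[[0,0,0],[0,0,0],[0,0,0],[0,0,0],[0,0,0],[0,0,0],[0,0,0],[0,0,0]])

```text
time: 18.45
ee_pos: [0.5292, -0.2932, 0.312]
eef_rot: [0.724, 0.689, -0.001, -0.001]
ft_force: [0.6, 0.7, -2.0]
width: 0.0214
grip_force: 49.9
```

```bash
python3 -c "
from h import *
goto((.5300,-.3035,.312),-2.67,1)"
```

```text
t 18.45 ee [ 0.5292 -0.2932  0.312 ] yaw -2.85 F [ 0.58  0.72 -2.03] w 0.0214
dpos/n [-0.0514  0.0068  0.0002] drot [-0.0006  0.0001 -0.001 ]
```

play_rows(claw=[1,1,1,1], delta_pos=[[-0.052,0.007,0],[0,0,0.05],[0,0,0],[0,0,0]], delta_rot=[[0,0,0],[0,0,0],[0,0,0],[0,0,0]])

```text
time: 18.85
ee_pos: [0.5315, -0.301, 0.3025]
eef_rot: [0.723, 0.691, 0.0, -0.001]
ft_force: [0.0, -0.3, -2.0]
width: 0.0217
grip_force: 49.9
```

```bash
python3 -c "
from h import *
goto((.5301,-.3037,.1318),-2.67,1)"
```

```text
t 18.85 ee [ 0.5315 -0.301   0.3025] yaw -2.6 F [ 0.05 -0.28 -2.02] w 0.0217
dpos/n [-0.0146 -0.0058  0.8537] drot [-0.0002 -0.0003  0.0004]
```

play_rows(claw=[1,1,1,1,1], delta_pos=[[-0.0145,-0.006,0.08],[0,0,0.1],[0,0,0.1],[0,0,0],[0,0,0]], delta_rot=[[0,0,0],[0,0,0],[0,0,0],[0,0,0],[0,0,0]])

```text
time: 19.35
ee_pos: [0.5302, -0.3045, 0.2476]
eef_rot: [0.723, 0.691, 0.0, -0.0]
ft_force: [0.5, -0.2, -1.1]
width: 0.0218
grip_force: 49.9
```

```bash
python3 -c "
from h import *
goto((.5301,-.3037,.1318),-2.67,1)"
```

```text
t 19.35 ee [ 0.5302 -0.3045  0.2476] yaw -2.64 F [ 0.54 -0.22 -1.1 ] w 0.0218
dpos/n [ 0.0037 -0.0009  0.5791] drot [ 0.     -0.0001  0.0002]
```

Within 1 mm of where it was gripped, so I'll lower it. The remaining 0.579 units go as 0.565 here, then the last bit slowly.

play_rows(claw=[1,1,1,1,1,1,1,1], delta_pos=[[0.0037,0,0.06],[0,0,0.1],[0,0,0.12],[0,0,0.12],[0,0,0.1],[0,0,0.05],[0,0,0],[0,0,0]], delta_rot=[[0,0,0],[0,0,0],[0,0,0],[0,0,0],[0,0,0],[0,0,0],[0,0,0],[0,0,0]])

```text
time: 20.15
ee_pos: [0.5305, -0.3044, 0.1379]
eef_rot: [0.723, 0.69, 0.0, 0.001]
ft_force: [-0.4, -0.5, -1.2]
width: 0.0216
grip_force: 49.9
```

```bash
python3 -c "
from h import *
goto((.5301,-.3037,.1318),-2.67,1)"
```

```text
t 20.15 ee [ 0.5305 -0.3044  0.1379] yaw -2.68 F [-0.38 -0.53 -1.19] w 0.0216
dpos/n [ 0.0036 -0.002   0.0306] drot [ 0.0003  0.0001 -0.    ]
```

play_rows(claw=[1,1,1,1,1,1], delta_pos=[[0.003,-0.002,0.01],[0,0,0.01],[0,0,0.005],[0,0,0.003],[0,0,0],[0,0,0]], delta_rot=[[0,0,0],[0,0,0],[0,0,0],[0,0,0],[0,0,0],[0,0,0]])

```text
time: 20.75
ee_pos: [0.5298, -0.3035, 0.1318]
eef_rot: [0.723, 0.69, 0.0, 0.0]
ft_force: [-1.6, 1.4, 3.5]
width: 0.0217
grip_force: 49.9
```

Collar seated on the board (about 5 N). Opening.

play_rows(claw=[0.4,0.4,0.4,0.4,0.4,0.4,0.4,0.4], delta_pos=[[0,0,0],[0,0,0],[0,0,0],[0,0,0],[0,0,0],[0,0,0],[0,0,0],[0,0,0]], delta_rot=[[0,0,0],[0,0,0],[0,0,0],[0,0,0],[0,0,0],[0,0,0],[0,0,0],[0,0,0]])

```text
time: 21.55
ee_pos: [0.5297, -0.3035, 0.1314]
eef_rot: [0.723, 0.69, 0.0, -0.0]
ft_force: [0.1, 0.0, 0.1]
width: 0.0522
grip_force: 0.0
```

play_rows(claw=[0.4,0.4,0.4,0.4,0.4,0.4,0.4,0.4], delta_pos=[[0,0,-0.03],[0,0,-0.08],[0,0,-0.12],[0,0,-0.15],[0,0,-0.15],[0,0,-0.15],[0,0,-0.1],[0,0,-0.05]], delta_rot=[[0,0,0],[0,0,0],[0,0,0],[0,0,0],[0,0,0],[0,0,0],[0,0,0],[0,0,0]])

```text
time: 22.35
ee_pos: [0.53, -0.3042, 0.3007]
eef_rot: [0.724, 0.69, 0.001, 0.002]
ft_force: [-0.4, 0.7, -0.1]
width: 0.0524
grip_force: 0.0
```

play_rows(claw=[0.4,0.4,0.4,0.4,0.4,0.4,0.4,0.4], delta_pos=[[0.1,0,0],[0.15,0,0],[0.15,0,0],[0.15,0,0],[0.1,0,0],[0.05,0,0],[0,0,0],[0,0,0]], delta_rot=[[0,0,0],[0,0,0],[0,0,0],[0,0,0],[0,0,0],[0,0,0],[0,0,0],[0,0,0]])

```text
time: 23.15
ee_pos: [0.5359, -0.1648, 0.2975]
eef_rot: [0.724, 0.69, -0.0, 0.0]
ft_force: [-0.1, -0.8, -0.2]
width: 0.0519
grip_force: 0.0
```

```bash
python3 - <<'E'
from h import *
s=shot('scene');cv2.imwrite('pics/end.png',crop(s,100,130,200,190,3));st=r.read_state();print(st['time'],st['ee_pos'],st['width'])
E
```

```text
23.2 [ 0.5358622  -0.1652024   0.29752782] 0.05232335300288006
```

View pics/end.png

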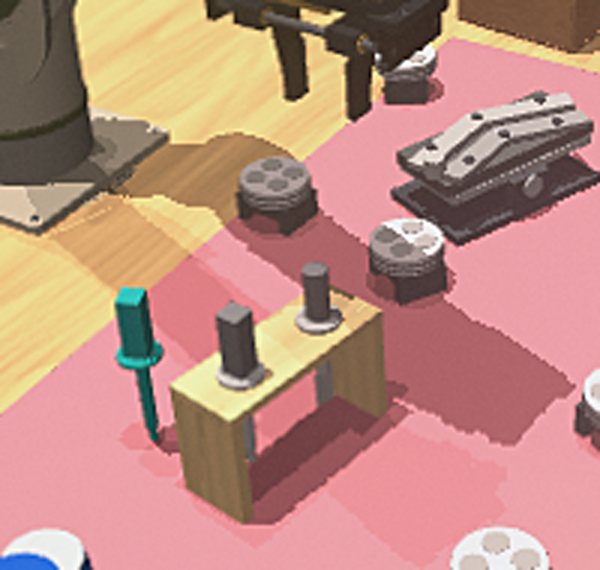

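The stylus stands upright in its hole at (237,345), and the scraper at (316,295) and the pistons are unmoved. The gripper is well clear.

```bash
python3 -c "
from bench import r
print(r.close_job())"
```

```text
the job is handed in; nothing more can be done
None
```

The groove was traced in one pass at about 3 cm/s with about 3–6 N of press, from the boss end round the bend to about 4 mm past the end point; the stylus hangs upright in its hole again, released, and the job is handed in at 23 s.

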